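Uncap, align and hold the sprung access panel of a drive enclosure

ROBOT

A 6-joint arm with a two-finger parallel gripper is mounted at the origin on the work surface. World frame = base frame: x ahead of the robot, y to its left, z up, the work surface at z = 0. Lengths are in mm, angles in rad, forces in N, time in s.
With the tool pointing down it reaches from about 275 to 750 mm from the base axis. Payload 10.2 kg.
Tool frame: the origin (TCP) lies midway between the tips of the shut fingers; the grasp point (between the pads) lies 19 mm behind it; z points along the fingers, y is the direction in which the jaws open and shut (so a half turn about z gives the same grasp; the last joint's range is limited). The gripper opens to 85 mm and grips with 20 to 120 N. Pads are 22 mm wide; open, the fingers measure 114 mm over their backs; the gripper's body (76 mm by 85 mm) begins 54 mm behind the grasp point. The pads swing forward as they close: fully open they stand 13 mm farther back than shut.
Start: joints at [1.041, 0.313, 1.498, -0, 1.331, -0.223], TCP at [158.568, 500.487, 231.294] pointing down, gripper open.
Joint ranges: [-2.94, 2.94], [-0.97, 2.17], [0.19, 2.56], [-1.23, 4.37], [0.02, 3.11], [-2.88, 2.88]. Speed limits (rad/s): [2.39, 2.39, 3.01, 3.14, 3.14, 3.14].

INTERFACE

Orientations are given as a unit quaternion [w, x, y, z].
In Python, from rig import ctrl gives the robot as it stands.
- The arm moves only by the tool carry_out, never from a script. Its argument "plan" is a list of rows, each a list of 3 entries, a list of its own where there are three numbers: the finger opening in mm, from 0 to 85.4, then the shift along the tool's x, y, z in mm, then the turn, a rotation vector about the tool's x, y, z in units of 6 degrees (1.0 is 6 degrees). In form: [[grip, [x, y, z], [ax, ay, az]], ...]. A call has 1 to 20 rows; each row shifts and turns the commanded pose from where the row before left it, along the tool's axes as they then stand; what a row does not reach is not made up. A row lasts 1/12 s, in which the tool goes at most 41.7 mm and 7.16 degrees, less where a joint would pass 70% of its speed; a pose out of reach is approached as far as the arm can. A call with a gripper value outside its range is refused whole. The fingers move at their own pace and stop on an object; "grip_force" is the grip in N (left out, the last holds). Time passes only in rows, so rows that do not move let the fingers close. It gives the time, the measured TCP pose, the force and the opening at its end, in the units of the state.
- ctrl.sense(): the state, without advancing time (a new reading comes with each control period).
- ctrl.capture(name): name is "scene" or "side" or "wrist"; returns a dict with "color" (400x640x3 uint8, blue, green, red), "range_z" (400x640 float32, mm along the optical axis (not along the pixel's ray), 0 where there is no reading), "fx", "fy", "cx", "cy" (pixels), "cam_to_world" (4x4, takes a point from camera to world coordinates); the wrist camera has in their place "tool_from_camera" (4x4, takes a point from camera to tool coordinates, whose origin is the TCP and whose axes are the flange's). Camera axes: x right, y up, looking along -z (the intrinsics and any distortion apply to the point x, -y, -z); pixel columns grow to the right and rows downward; lengths in mm; the calibration is good to about 2 mm. The wrist camera is an equidistant fisheye: a pixel r from the principal point sees the ray r / f radians off the axis. A picture is of the moment at which its call begins: read the wrist's pose just before it.
- ctrl.finish_job(): hands the job in, once; it reports no verdict.
The state is a dict: "time_s": time; "joints": joint angles; "dq": joint speeds; "tau": joint torques, N m; "eef_pos": TCP position; "ee_rot": TCP orientation; "force": force on the tool from outside, world axes, zero at the start; "wrist_torque": the same for the moment, N m; "grip_width": opening from 0.0 (shut) to 1.0 (fully open).
Only numpy, scipy, OpenCV 4.12 (cv2) and the standard library are available. Lean on these libraries where they do the work, as an engineer would, in place of code of your own. Each camera call takes 0.05 s, during which the arm holds its last target.

TASK

Pull the snapped-on orange guard cap straight up off the panel's fastener and put it down in the green tray. Then turn the blue fastener clockwise until its slot lines up with the two yellow marks, and only after that press the grey panel fully home against the enclosure's frame and finish while still holding it pressed down, with the slot still lined up. Do not push away the yellow meter, the screwdriver or the aluminium rail offcut that lie on the bench.

Things in the scene. Friction and masses are not known exactly. Their poses are not given: they have to be found in the camera images.
- cap_mid (a point): Orange square guard cap, 50 x 50 wide and 50 high, open below, snapped over the fastener on the grey panel: this point is its centre, 25 above its lower rim; z up, x and y square to its flat sides (yaw 0 = same as the panel). It stands loose on the panel top; two spring catches inside hold it, so it must be pulled straight up: about 8 to 12 N over the first 10 mm, then it is free; raise it 50 or more to clear the fastener. 40 g.
- wing_mid (a point): Blue wing head of the quarter-turn fastener, hidden under the cap at first: a flat upright bar 38 long, 12 thick, 25 high, with a black slot line along its top. This point lies on its turning axis, half-way up the wing (its top is 14 above this point; a dark square boss 39 x 39 x 16 high ends 14 below it). y runs along the wing's length and slot, x across the 12 thickness, z up.
- fastener (a joint): Turn angle of the fastener (rad), growing clockwise seen from above; it starts between 0.1 and 0.6. At 0 the slot lies square to the two yellow index marks on the panel, at 1.571 (a quarter turn) it is in line with them; nothing stops it there (end stops at -0.1 and 2.1). Stiff: about 0.08 N m, stays where left.
- panel (a joint): How far the panel is pressed down towards the frame (m): 0 standing 12 mm proud on its springs (as it starts, and whenever let go), 0.012 fully home against the frame. It moves straight down without tipping and carries the fastener and the cap with it. Springs: about 10 N before it starts to move, about 17 N at home.
- panel_mid (a point): Grey access panel, 200 x 180 x 5 plate on the white enclosure: this point is the centre of its top face, z up, x and y along its edges. The fastener axis is 40 from it towards -x of the panel. Two yellow marks on the panel lie along its x, on both sides of the fastener. The white enclosure below is 220 x 200 and 88 high, fixed to the bench; with the panel up, its top face is 107 above the bench.
- tray_mid (a point): Green open tray, 180 x 180 x 30 high, walls 4: this point is the middle of its inner floor, 4 above the bench; fixed. It may stand left or right of the enclosure.
- meter: Bystander: yellow hand meter lying flat, 85 x 150 x 36, with a black dial 7 high. Origin in its underside.
- rail_piece: Bystander: aluminium mounting-rail offcut, 35 x 140 x 10 high. Origin in its underside.
- screwdriver: Bystander: red-handled screwdriver lying down, 200 long. Origin at its underside.
- cap: The same orange cap, with its origin at the centre of its lower rim.

How it is judged (in metres and radians):
On the way, in this order (a step that is already met when the one before it is completed fails the run):
1. the cap is off the fastener and let go, lying in the tray (x of cap_mid in the frame of tray_mid between -0.086 and 0.086 m and y of cap_mid in the frame of tray_mid between -0.086 and 0.086 m and z of cap_mid in the frame of tray_mid between 0.01 and 0.045 m and contact force between the fingers and cap below 0.2 N and linear speed of cap below 0.05 m/s), for 0.2 s.
2. the fastener's slot is in line with the yellow marks, the panel not yet pressed home (value of joint fastener between 1.401 and 1.741 rad and value of joint panel below 0.006 m), for 0.3 s.
3. the panel is pressed home by the robot and held for a second (value of joint fastener between 1.401 and 1.741 rad and value of joint panel above 0.009 m and contact force between any of the fingers, the arm and panel above 5 N), for 1 s.
At the end, for the whole second after the job is handed in: The cap lies in the tray (its centre within the tray's walls), let go and at rest; the slot is within 0.17 rad (10 degrees) of the marks; the panel is within 3 mm of fully home (joint above 0.009) and the robot itself is pushing on it with more than 5 N, through the last second (all of step 1 and all of step 3); the arm keeps its last pose, push and grip.
It fails at once if the meter, the screwdriver or the rail offcut is moved by more than 40 mm (distance of any of meter, screwdriver, rail_piece from where it was at the start of the episode above 0.04 m).
It also fails if it takes over 61 s, if anything falls off the work surface, if the arm or the gripper's body presses on something with over 40 N, if the wrist force passes 120 N, or if a joint passes its speed limit or range.

## Working session

There is one attempt and no reset: what is moved stays moved. The work goes in short steps, Python scripts to look and compute and a tool call to move; the robot and the scene stay as the last step left them, time stands still between calls to the robot, and variables do not carry over. Pictures are saved under pics/ and viewed, and the job is handed in when it is done.

Besides the shell and the picture viewer there is one more tool, called after ">>>" in YAML: its name, and indented under it one key for each argument. carry_out: Moves the arm, as the interface text tells. Its arguments: {"type":"object","properties":{"plan":{"type":"array"},"grip_force":{"type":"number"}},"required":["plan"]}

```bash
mkdir -p pics; ls; python3 - <<'E'
from rig import ctrl
import cv2,numpy as np,pickle
print(ctrl.sense())
d={}
for n in("scene","side","wrist"):
    c=ctrl.capture(n);d[n]=c;cv2.imwrite(f"pics/{n}0.png",c["color"])
    print(n,{k:v for k,v in c.items() if k not in("color","range_z")})
pickle.dump(d,open("d0.pkl","wb"))
E
```

```text
pics
{'time_s': 0.0, 'joints': array([ 1.04061943e+00,  3.13492587e-01,  1.49845291e+00,  3.40428191e-05,
        1.33096872e+00, -2.23383688e-01]), 'dq': array([-2.31255634e-04,  6.38750514e-04, -1.99697319e-04, -7.04771658e-04,
       -6.59433636e-04,  2.01658337e-05]), 'tau': array([ 5.09329784e-04, -4.12257814e+01, -2.59745425e+01, -1.04892704e-04,
        4.09339409e-03, -4.90583702e-06]), 'eef_pos': array([158.41610405, 500.26464657, 230.70731966]), 'ee_rot': array([-2.58491908e-04,  1.52799701e-01,  9.88256958e-01, -6.08346938e-04]), 'force': array([ 0.19592308, -0.1761437 ,  0.2050536 ]), 'wrist_torque': array([-0.06596111,  0.00324026,  0.06829543]), 'grip_width': 1.0013321154970334}
scene {'fx': 399.8500133124606, 'fy': 399.8500133124606, 'cx': 325.80913180491274, 'cy': 193.0106276300067, 'cam_to_world': array([[-3.07667817e-01, -7.99448042e-01,  5.15968355e-01,
         1.16263317e+03],
       [ 9.51463368e-01, -2.62834499e-01,  1.60110852e-01,
         1.74620871e+02],
       [ 7.61397719e-03,  5.40185945e-01,  8.41511243e-01,
         1.06575918e+03],
       [ 0.00000000
[... 305 characters left out ...]
88255038e-01, -7.01579841e-01,
        -6.19242289e+02],
       [ 1.12677985e-02,  8.24632814e-01,  5.65556151e-01,
         5.86733771e+02],
       [ 0.00000000e+00,  0.00000000e+00,  0.00000000e+00,
         1.00000000e+00]])}
wrist {'fx': 309.70691628693146, 'fy': 309.70691628693146, 'cx': 323.96964013154644, 'cy': 195.7775284941091, 'tool_from_camera': array([[ 4.96126704e-04,  9.44596659e-01,  3.28233005e-01,
         8.38334995e+01],
       [ 9.99999852e-01, -5.41439400e-04,  4.66595893e-05,
         1.76395361e-01],
       [ 2.21792773e-04,  3.28232933e-01, -9.44596788e-01,
        -1.43617892e+02],
       [ 0.00000000e+00,  0.00000000e+00,  0.00000000e+00,
         1.00000000e+00]])}
```

View pics/scene0.png

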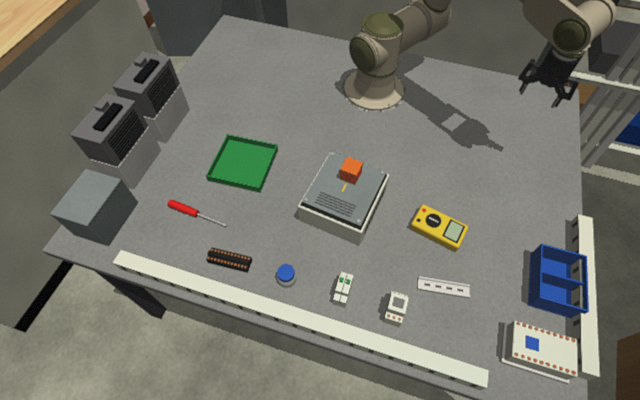

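View pics/side0.png

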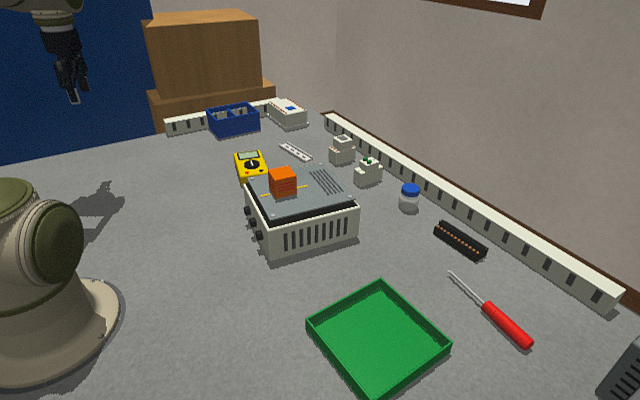

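View pics/wrist0.png

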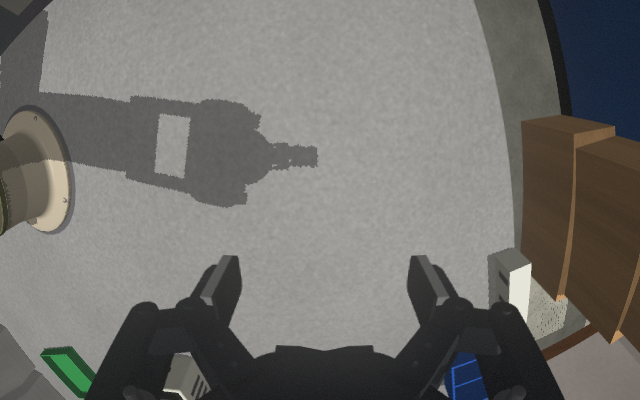

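The scene view shows the orange cap at (350,170), the panel at (345,195), the tray at (243,162), the meter at (440,227), the screwdriver at (200,212) and the rail at (443,287). Next I measure positions.

```bash
cat > h.py <<'E'
import cv2,numpy as np
def cloud(c):
    z=c["range_z"].astype(float);v,u=np.mgrid[:400,:640]
    P=np.stack([(u-c["cx"])/c["fx"]*z,-(v-c["cy"])/c["fy"]*z,-z,np.ones_like(z)],-1)
    W=P@c["cam_to_world"].T
    W[z==0]=np.nan
    return W[...,:3]
def hsv(c): return cv2.cvtColor(c["color"],cv2.COLOR_BGR2HSV)
def ray(c,uv,h):
    u,v=uv;T=c["cam_to_world"]
    d=T[:3,:3]@np.array([(u-c["cx"])/c["fx"],-(v-c["cy"])/c["fy"],-1]);o=T[:3,3]
    return o+d*(h-o[2])/d[2]
E
python3 - <<'E'
import pickle,cv2,numpy as np
from h import *
d=pickle.load(open("d0.pkl","rb"))
for n in("scene","side"):
    c=d[n];W=cloud(c);H=hsv(c);h,s,v=H[...,0],H[...,1],H[...,2]
    ok=np.isfinite(W[...,2])
    org=(h>4)&(h<18)&(s>180)&(v>100)&ok&(W[...,2]>100)
    top=org&(W[...,2]>150)
    def rect(m,t):
        p=W[m][:,:2].astype(np.float32)
        r=cv2.minAreaRect(p);print(n,t,m.sum(),np.round(W[m].mean(0),1),'z',np.round(np.percentile(W[m][:,2],[5,50,95]),1),np.round(r[0],1),np.round(r[1],1),round(r[2],1))
    rect(org,'cap');rect(top,'captop')
    pan=(s<60)&ok&(W[...,2]>101)&(W[...,2]<113)&(W[...,0]>250)&(W[...,0]<700)&(abs(W[...,1])<300)
    k,l,st,_=cv2.connectedComponentsWithStats(pan.astype(np.uint8));i=1+st[1:,4].argmax();rect(l==i,'panel')
    g=(h>50)&(h<75)&(s>120)&ok
    k,l,st,_=cv2.connectedComponentsWithStats(g.astype(np.uint8));i=1+st[1:,4].argmax();rect(l==i,'tray')
    y=(h>18)&(h<32)&(s>150)&ok&(W[...,2]>90)&(W[...,2]<115)&(W[...,0]<700)
    k,l,st,_=cv2.connectedComponentsWithStats(y.astype(np.uint8))
    for i in range(1,k):
        if st[i,4]>3: rect(l==i,'ymark')
    y=(h>18)&(h<32)&(s>150)&ok&(W[...,2]<60); 
    if y.sum(): rect(y,'meter')
    r=((h<4)|(h>175))&(s>150)&ok&(W[...,2]<60)
    if r.sum()>5: rect(r,'red')
E
```

```text
scene cap 257 [496.6  43.2 154. ] z [146.4 154.9 157.8] [495.6  42. ] [47.6 52.2] 82.2
scene captop 239 [496.   42.1 155. ] z [152.  155.  157.8] [495.3  42. ] [48. 51.] 81.1
scene panel 3109 [549.2  36.9 105.1] z [102.2 105.1 108.1] [534.7  35.2] [180.5 202.1] 82.8
scene tray 2618 [ 485.4 -325.9    7. ] z [-1.   3.4 27.2] [ 489.2 -321.5] [185.5 181. ] 3.5
scene ymark 7 [538.7  34.8 106.4] z [104.7 106.2 108.7] [539.  35.] [ 2.2 25.3] 84.8
scene meter 979 [543.6 313.7  27.3] z [16.5 32.8 36.9] [684.9  -7.3] [ 331.3 2524.1] 12.4
scene red 240 [ 714.4 -441.    -9.6] z [11.1 21.8 26.4] [ 677.9 -509.9] [ 262.9 1593.2] 22.5
side cap 611 [488.5  28.8 143.7] z [114.  150.3 159.5] [492.1  40.6] [51.3 48.8] 83.3
side captop 308 [490.3  36.7 157.5] z [151.9 158.3 159.8] [492.4  40.6] [50.3 48.2] 82.7
side panel 3041 [532.6  17.6 108.6] z [106.9 108.7 110.2] [533.1  37.2] [182.5 200.9] 82.8
side tray 10520 [ 486.9 -323.5   10.1] z [ 4.   6.1 30.7] [ 486.6 -320.7] [180.8 180.5] 3.3
side ymark 14 [539.9  35.6 109.3] z [107.9 109.1 110.6] [539.8  35.2] [ 3.9 25.5] 85.5
side ymark 11 [451.1  46.7 109.3] z [107.6 109.4 110.5] [451.5  46.2] [ 5.  18.2] 72.1
side meter 575 [542.  432.9  20.9] z [-116.1   37.    40.3] [959.5 406.7] [ 985.6 2337.2] 28.7
side red 826 [ 695.8 -424.5   22. ] z [11.1 23.5 28.1] [613.6 -92.9] [ 47.2 779.2] 14.7
```

>>> carry_out:
  plan:
    - [85,[-28.7,-21,0],[0,0,0]]
    - [85,[-28.7,-21,0],[0,0,0]]
    - [85,[-28.7,-21,0],[0,0,0]]
    - [85,[-28.7,-21,0],[0,0,0]]
    - [85,[-28.7,-21,0],[0,0,0]]
    - [85,[-28.7,-21,0],[0,0,0]]
    - [85,[-28.7,-21,0],[0,0,0]]
    - [85,[-28.7,-21,0],[0,0,0]]
    - [85,[-28.7,-21,0],[0,0,0]]
    - [85,[-28.7,-21,0],[0,0,0]]
    - [85,[-28.7,-21,0],[0,0,0]]
    - [85,[-28.7,-21,0],[0,0,0]]
    - [85,[-28.7,-21,0],[0,0,0]]
    - [85,[-28.7,-21,0],[0,0,0]]
    - [85,[-28.7,-21,0],[0,0,0]]
    - [85,[-28.7,-21,0],[0,0,0]]
    - [85,[0,0,0],[0,0,0]]
  grip_force: 40

```text
time_s: 1.57
eef_pos: [497.3, 37.1, 230.6]
ee_rot: [0.0, 0.155, 0.988, -0.001]
force: [-1.0, 0.8, -0.1]
grip_width: 0.997
```

>>> carry_out:
  plan:
    - [85,[0,0,0],[0,0,1.11]]
    - [85,[0,0,0],[0,0,1.11]]
    - [85,[0,0,0],[0,0,1.11]]
    - [85,[0,0,0],[0,0,1.11]]
    - [85,[0,0,0],[0,0,1.11]]
    - [85,[0,0,0],[0,0,1.11]]
    - [85,[0,0,0],[0,0,1.11]]
    - [85,[0,0,0],[0,0,1.11]]
    - [85,[0,0,0],[0,0,1.11]]
    - [85,[0,0,0],[0,0,1.11]]
    - [85,[0,0,0],[0,0,1.11]]
    - [85,[0,0,0],[0,0,1.06]]
    - [85,[0,0,0],[0,0,0]]
    - [85,[0,0,0],[0,0,0]]

```text
time_s: 2.73
eef_pos: [494.7, 41.6, 231.2]
ee_rot: [-0.0, 0.749, 0.663, -0.0]
force: [-0.3, -0.3, 0.1]
grip_width: 0.998
```

```bash
cat >> h.py <<'E'
from scipy.spatial.transform import Rotation as R
def pose(s):
    w,x,y,z=s["ee_rot"];return R.from_quat([x,y,z,w]),np.array(s["eef_pos"])
def todo(s,target,yawy):
    r,p=pose(s);M=r.as_matrix();y=np.degrees(np.arctan2(M[1,1],M[0,1]))
    dy=(y-yawy+90)%180-90
    print("t",round(s["time_s"],2),"pos",np.round(p,1),"yaw_y",round(y,1),"zaxis",np.round(M[:,2],3),"F",np.round(s["force"],1),"grip",round(s["grip_width"],3),"j6",round(s["joints"][5],2))
    print("tool shift",np.round(M.T@(np.array(target)-p),1),"turn z units",round(dy/6,2))
E
python3 - <<'E'
from h import *
from rig import ctrl
s=ctrl.sense();todo(s,[494,41.2,119],-7.2)
c=ctrl.capture("wrist");cv2.imwrite("pics/w1.png",c["color"])
E
```

```text
t 2.73 pos [494.7  41.6 231.2] yaw_y -7.0 zaxis [-0.  0. -1.] F [-0.3 -0.3  0.1] grip 0.998 j6 -0.03
tool shift [ -0.5  -0.6 112.2] turn z units 0.03
```

View pics/w1.png

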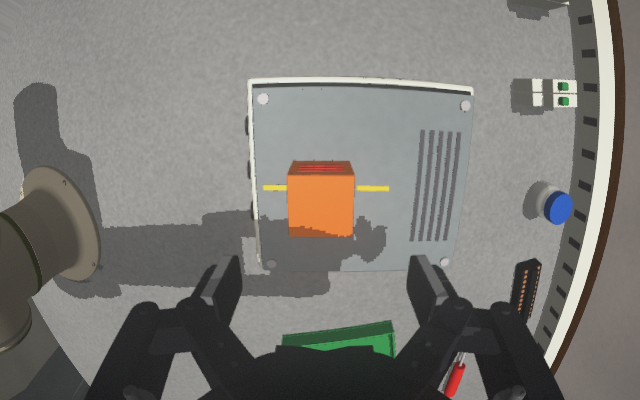

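The wrist view shows the cap top centred at x≈321, between the fingers (238 and 412) and square to them. I'm descending now.

>>> carry_out:
  plan:
    - [85,[-0.5,-0.6,20],[0,0,0]]
    - [85,[0,0,20],[0,0,0]]
    - [85,[0,0,20],[0,0,0]]
    - [85,[0,0,20],[0,0,0]]
    - [85,[0,0,20],[0,0,0]]
    - [85,[0,0,11],[0,0,0]]
    - [85,[0,0,0],[0,0,0]]
    - [85,[0,0,0],[0,0,0]]
    - [85,[0,0,0],[0,0,0]]

```text
time_s: 3.53
eef_pos: [494.7, 41.0, 121.2]
ee_rot: [0.001, 0.75, 0.662, 0.0]
force: [-0.2, 0.7, 1.0]
grip_width: 0.996
```

>>> carry_out:
  plan:
    - [30,[0,0,0],[0,0,0]]
    - [30,[0,0,0],[0,0,0]]
    - [30,[0,0,0],[0,0,0]]
    - [30,[0,0,0],[0,0,0]]
    - [30,[0,0,0],[0,0,0]]
    - [30,[0,0,0],[0,0,0]]
    - [30,[0,0,0],[0,0,0]]
    - [30,[0,0,0],[0,0,0]]
    - [30,[0,0,0],[0,0,0]]
    - [30,[0,0,0],[0,0,0]]

```text
time_s: 4.37
eef_pos: [494.2, 41.1, 120.8]
ee_rot: [0.0, 0.75, 0.661, 0.0]
force: [-2.6, -0.2, 6.4]
grip_width: 0.576
```

>>> carry_out:
  plan:
    - [30,[0,0,-2],[0,0,0]]
    - [30,[0,0,-2],[0,0,0]]
    - [30,[0,0,-2],[0,0,0]]
    - [30,[0,0,-2],[0,0,0]]
    - [30,[0,0,-2],[0,0,0]]
    - [30,[0,0,-2],[0,0,0]]
    - [30,[0,0,-4],[0,0,0]]
    - [30,[0,0,-4],[0,0,0]]
    - [30,[0,0,-10],[0,0,0]]
    - [30,[0,0,-10],[0,0,0]]
    - [30,[0,0,-10],[0,0,0]]
    - [30,[0,0,-15],[0,0,0]]
    - [30,[0,0,-15],[0,0,0]]
    - [30,[0,0,-15],[0,0,0]]
    - [30,[0,0,0],[0,0,0]]

```text
time_s: 5.62
eef_pos: [495.5, 40.9, 218.9]
ee_rot: [0.002, 0.75, 0.661, 0.002]
force: [0.0, -0.3, 0.6]
grip_width: 0.581
```

```bash
python3 - <<'E'
from h import *
from rig import ctrl
import pickle
s=ctrl.sense();todo(s,[487,-321,215],-7.2)
c=ctrl.capture("side");cv2.imwrite("pics/s2.png",cv2.resize(c["color"][100:300,150:470],(800,500)))
E
```

```text
t 5.62 pos [495.5  40.9 218.9] yaw_y -7.2 zaxis [ 0.006 -0.001 -1.   ] F [ 0.  -0.3  0.6] grip 0.581 j6 -0.03
tool shift [-360.1   36.9    4.2] turn z units 0.0
```

View pics/s2.png

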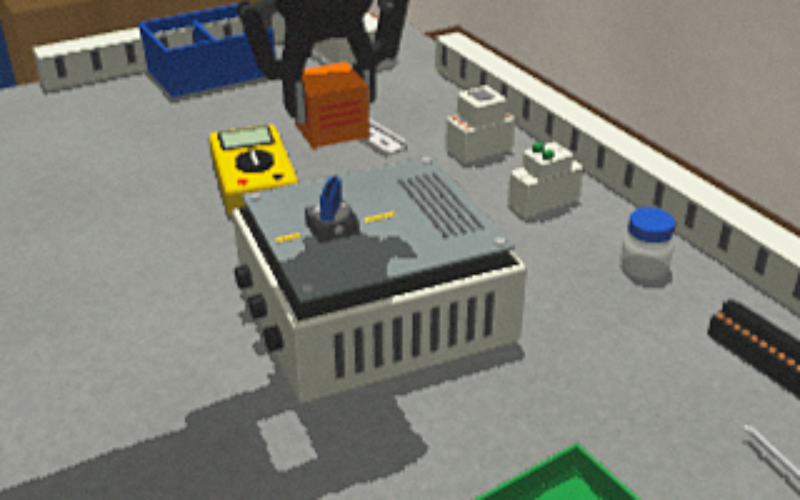

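The side view shows the cap clear in the gripper and the blue wing exposed at crop (330,195). I'm taking the cap to the tray.

>>> carry_out:
  plan:
    - [30,[-30,3.1,0],[0,0,0]]
    - [30,[-30,3.1,0],[0,0,0]]
    - [30,[-30,3.1,0],[0,0,0]]
    - [30,[-30,3.1,0],[0,0,0]]
    - [30,[-30,3.1,0],[0,0,0]]
    - [30,[-30,3.1,0],[0,0,0]]
    - [30,[-30,3.1,0],[0,0,0]]
    - [30,[-30,3.1,0],[0,0,0]]
    - [30,[-30,3.1,0],[0,0,0]]
    - [30,[-30,3.1,0],[0,0,0]]
    - [30,[-30,3.1,0],[0,0,0]]
    - [30,[-30,3.1,0],[0,0,0]]
    - [30,[0,0,0],[0,0,0]]
    - [30,[0,0,0],[0,0,0]]
    - [30,[0,0,0],[0,0,0]]

```text
time_s: 6.92
eef_pos: [485.8, -320.1, 214.6]
ee_rot: [-0.001, 0.75, 0.661, 0.0]
force: [-0.0, 1.1, -1.1]
grip_width: 0.584
```

```bash
python3 - <<'E'
from h import *
from rig import ctrl
import pickle
s=ctrl.sense();todo(s,[487,-321,20],-7.2)
d={n:ctrl.capture(n) for n in("scene","side")}
pickle.dump(d,open("d3.pkl","wb"))
for n in d:
    c=d[n];W=cloud(c);H=hsv(c)
    b=(H[...,0]>100)&(H[...,0]<125)&(H[...,1]>100)&(W[...,2]>110)&(W[...,2]<165)&(np.hypot(W[...,0]-494,W[...,1]-41)<45)
    p=W[b];print(n,b.sum(),p.mean(0).round(1))
    t=p[p[:,2]>146];r=cv2.minAreaRect(t[:,:2].astype(np.float32));print(len(t),r, cv2.fitLine(t[:,:2].astype(np.float32),cv2.DIST_L2,0,.01,.01).ravel())
a=d["scene"]["color"][140:240,280:410];cv2.imwrite("pics/f3a.png",cv2.resize(a,None,fx=6,fy=6,interpolation=2))
a=d["side"]["color"][150:240,230:370];cv2.imwrite("pics/f3b.png",cv2.resize(a,None,fx=5.7,fy=5.7,interpolation=2))
E
```

```text
t 6.92 pos [ 485.8 -320.1  214.6] yaw_y -7.2 zaxis [-0.001  0.001 -1.   ] F [-0.   1.1 -1.1] grip 0.584 j6 -0.66
tool shift [ -1.    1.5 194.6] turn z units 0.0
scene 72 [498.   42.6 144.5]
41 ((496.5198974609375, 40.74285125732422), (33.88880920410156, 11.874838829040527), 48.35682678222656) [  0.6566328   0.7542104 496.7984     41.35452  ]
side 107 [488.6  34.5 145.1]
58 ((492.2560119628906, 40.1161994934082), (34.39631271362305, 11.192444801330566), 50.428070068359375) [  0.6427118    0.76610804 491.10217     37.607857  ]
```

View pics/f3a.png

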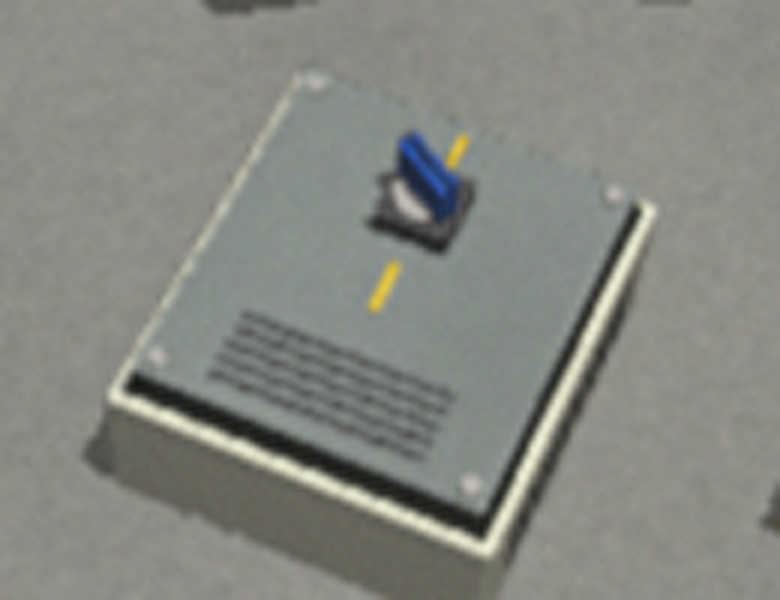

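View pics/f3b.png

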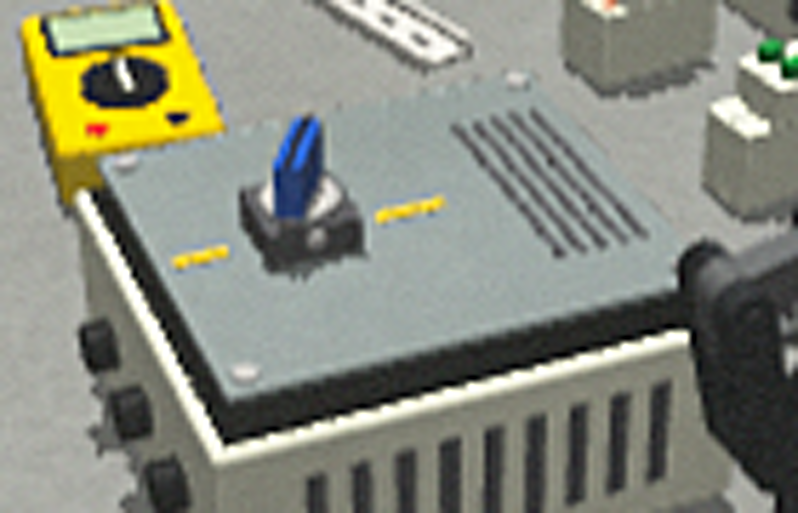

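The fastener's slot reads a yaw of about 49.4°, which is q≈0.58. That needs a jaw yaw of -40.6° and a turn of about 56.6°. Now I lower the cap into the tray.

>>> carry_out:
  plan:
    - [30,[-1,1.5,24],[0,0,0]]
    - [30,[0,0,24],[0,0,0]]
    - [30,[0,0,24],[0,0,0]]
    - [30,[0,0,24],[0,0,0]]
    - [30,[0,0,24],[0,0,0]]
    - [30,[0,0,24],[0,0,0]]
    - [30,[0,0,20],[0,0,0]]
    - [30,[0,0,14],[0,0,0]]
    - [30,[0,0,8],[0,0,0]]
    - [30,[0,0,4],[0,0,0]]
    - [30,[0,0,2],[0,0,0]]
    - [30,[0,0,1],[0,0,0]]
    - [30,[0,0,0],[0,0,0]]
    - [30,[0,0,0],[0,0,0]]
    - [30,[0,0,0],[0,0,0]]

```text
time_s: 8.27
eef_pos: [487.6, -322.1, 22.9]
ee_rot: [0.001, 0.75, 0.661, 0.0]
force: [-0.3, 0.1, -1.0]
grip_width: 0.577
```

>>> carry_out:
  plan:
    - [30,[0,0,2],[0,0,0]]
    - [30,[0,0,2],[0,0,0]]
    - [30,[0,0,0],[0,0,0]]
    - [30,[0,0,0],[0,0,0]]
    - [60,[0,0,0],[0,0,0]]
    - [80,[0,0,0],[0,0,0]]
    - [80,[0,0,0],[0,0,0]]
    - [80,[0,0,0],[0,0,0]]
    - [80,[0,0,0],[0,0,0]]
    - [80,[0,0,0],[0,0,0]]
    - [80,[0,0,0],[0,0,0]]
    - [80,[0,0,-10],[0,0,0]]
    - [80,[0,0,-15],[0,0,0]]
    - [80,[0,0,-20],[0,0,0]]
    - [80,[0,0,-30],[0,0,0]]
    - [80,[0,0,-30],[0,0,0]]
    - [80,[0,0,-30],[0,0,0]]
    - [80,[0,0,-30],[0,0,0]]
    - [80,[0,0,-30],[0,0,0]]
    - [80,[0,0,0],[0,0,0]]

```text
time_s: 9.93
eef_pos: [488.8, -323.2, 220.4]
ee_rot: [0.006, 0.75, 0.661, 0.0]
force: [0.7, 0.8, 0.9]
grip_width: 0.936
```

```bash
python3 - <<'E'
from h import *
from rig import ctrl
s=ctrl.sense();todo(s,[493.8,41,200],-40.6)
c=ctrl.capture("side");cv2.imwrite("pics/s4.png",c["color"])
W=cloud(c);H=hsv(c);o=(H[...,0]>4)&(H[...,0]<18)&(H[...,1]>180)&(H[...,2]>100)&(W[...,1]<-200)&(W[...,1]>-430)&(W[...,0]<600)
print(o.sum(),np.percentile(W[o],[2,50,98],axis=0).round(1))
E
```

```text
t 9.93 pos [ 488.8 -323.2  220.4] yaw_y -7.2 zaxis [ 0.008 -0.008 -1.   ] F [0.7 0.8 0.9] grip 0.936 j6 -0.66
tool shift [362.1 -40.8  17.6] turn z units 5.57
1384 [[ 461.4 -347.7    8.8]
 [ 480.2 -330.    53.8]
 [ 511.  -296.1   57.1]]
```

View pics/s4.png

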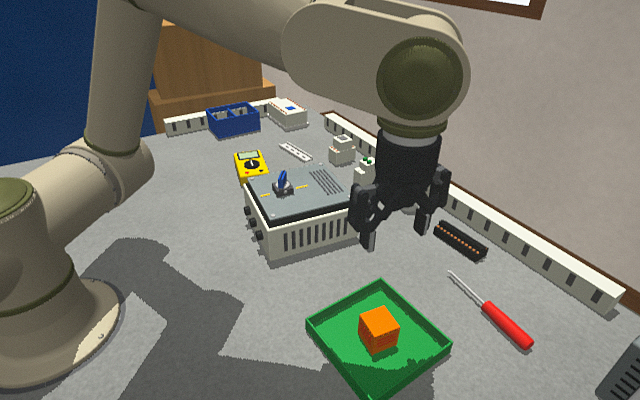

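The cap lies upright in the middle of the tray at (378,330), with its top at z≈55. Back to the fastener.

>>> carry_out:
  plan:
    - [50,[30,-3.4,0],[0,0,0]]
    - [50,[30,-3.4,0],[0,0,0]]
    - [50,[30,-3.4,0],[0,0,0]]
    - [50,[30,-3.4,0],[0,0,0]]
    - [50,[30,-3.4,0],[0,0,0]]
    - [50,[30,-3.4,0],[0,0,0]]
    - [50,[30,-3.4,0],[0,0,0]]
    - [50,[30,-3.4,0],[0,0,0]]
    - [50,[30,-3.4,0],[0,0,0]]
    - [50,[30,-3.4,0],[0,0,0]]
    - [50,[30,-3.4,0],[0,0,0]]
    - [50,[32,-3.4,0],[0,0,0]]
    - [50,[0,0,0],[0,0,1.1]]
    - [50,[0,0,0],[0,0,1.1]]
    - [50,[0,0,0],[0,0,1.1]]
    - [50,[0,0,0],[0,0,1.1]]
    - [50,[0,0,0],[0,0,1.17]]
    - [50,[0,0,0],[0,0,0]]
    - [50,[0,0,0],[0,0,0]]

```text
time_s: 11.57
eef_pos: [491.9, 42.4, 212.8]
ee_rot: [-0.0, 0.908, 0.419, -0.0]
force: [0.1, -0.2, 0.4]
grip_width: 0.582
```

```bash
python3 - <<'E'
from h import *
from rig import ctrl
s=ctrl.sense();todo(s,[493.8,41,127],-40.6)
c=ctrl.capture("wrist");cv2.imwrite("pics/w5.png",c["color"])
E
```

```text
t 11.57 pos [491.9  42.4 212.8] yaw_y -40.4 zaxis [-0.001  0.    -1.   ] F [ 0.1 -0.2  0.4] grip 0.582 j6 0.55
tool shift [ 0.2  2.4 85.8] turn z units 0.03
```

View pics/w5.png

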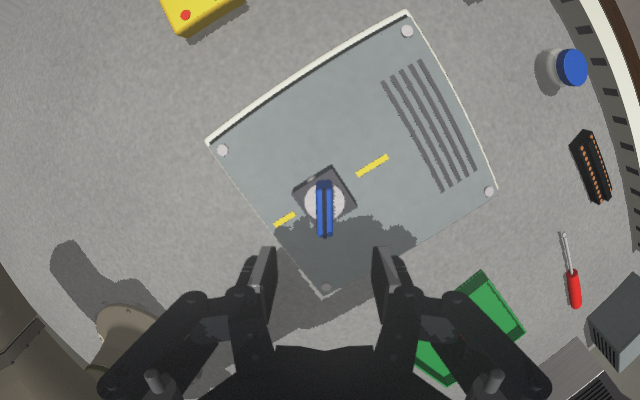

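The wrist view shows the wing (325,208) vertical in the image and centred between the fingers (275 and 373). I'm descending and gripping.

>>> carry_out:
  plan:
    - [45,[0.2,2.4,20],[0,0,0]]
    - [45,[0,0,20],[0,0,0]]
    - [45,[0,0,20],[0,0,0]]
    - [45,[0,0,14],[0,0,0]]
    - [45,[0,0,10],[0,0,0]]
    - [45,[0,0,0],[0,0,0]]
    - [45,[0,0,0],[0,0,0]]
    - [45,[0,0,0],[0,0,0]]

```text
time_s: 12.28
eef_pos: [494.7, 40.8, 130.2]
ee_rot: [0.0, 0.908, 0.418, 0.001]
force: [0.4, -0.5, 1.1]
grip_width: 0.527
```

```bash
python3 - <<'E'
from h import *
from rig import ctrl
s=ctrl.sense();todo(s,[493.8,41,129],-40.6)
c=ctrl.capture("side");cv2.imwrite("pics/s6.png",cv2.resize(c["color"][120:260,200:400],None,fx=4,fy=4))
E
```

```text
t 12.28 pos [494.7  40.8 130.2] yaw_y -40.6 zaxis [ 0.002 -0.    -1.   ] F [ 0.4 -0.5  1.1] grip 0.527 j6 0.55
tool shift [-0.5 -0.8  1.2] turn z units 0.0
```

View pics/s6.png

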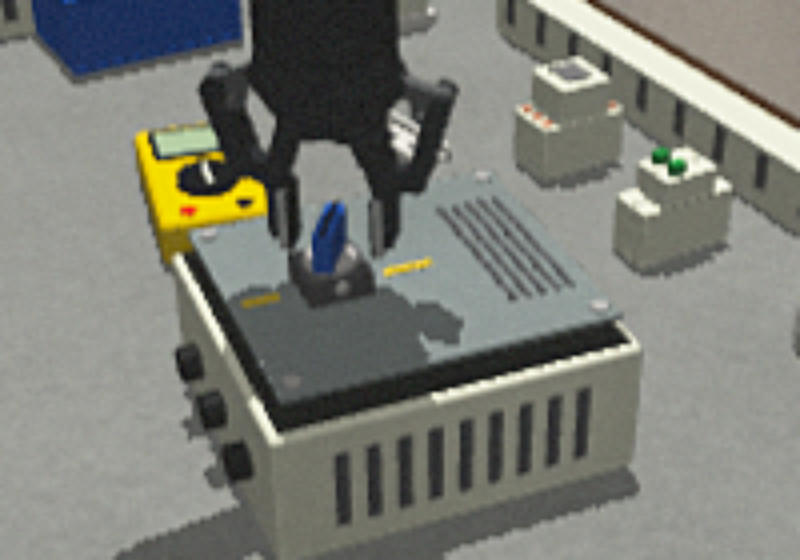

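The fingers straddle the wing (crop 330,235) above the boss. I'm closing.

>>> carry_out:
  plan:
    - [0,[0,0,0],[0,0,0]]
    - [0,[0,0,0],[0,0,0]]
    - [0,[0,0,0],[0,0,0]]
    - [0,[0,0,0],[0,0,0]]
    - [0,[0,0,0],[0,0,0]]
    - [0,[0,0,0],[0,0,0]]
    - [0,[0,0,0],[0,0,0]]
    - [0,[0,0,0],[0,0,0]]
    - [0,[0,0,0],[0,0,0]]
    - [0,[0,0,0],[0,0,0]]

```text
time_s: 13.17
eef_pos: [492.5, 42.6, 129.3]
ee_rot: [-0.002, 0.908, 0.418, -0.001]
force: [-8.7, 9.5, 6.3]
grip_width: 0.129
```

>>> carry_out:
  plan:
    - [0,[0,-2.5,0],[0,0,0]]
    - [0,[0,0,0],[0,0,0]]
    - [0,[0,0,0],[0,0,0.5]]
    - [0,[0,0,0],[0,0,0.6]]
    - [0,[0,0,0],[0,0,0.6]]
    - [0,[0,0,0],[0,0,0.6]]
    - [0,[0,0,0],[0,0,0.6]]
    - [0,[0,0,0],[0,0,0.6]]
    - [0,[0,0,0],[0,0,0.6]]
    - [0,[0,0,0],[0,0,0]]

```text
time_s: 14.0
eef_pos: [492.6, 42.5, 130.1]
ee_rot: [0.0, 0.977, 0.213, 0.0]
force: [-1.4, 1.0, 5.0]
grip_width: 0.129
```

```bash
python3 - <<'E'
from h import *
from rig import ctrl
s=ctrl.sense();todo(s,[492.5,42.6,129],-97.2);print(s["wrist_torque"])
E
```

```text
t 14.0 pos [492.6  42.5 130.1] yaw_y -65.4 zaxis [ 0.001 -0.    -1.   ] F [-1.4  1.   5. ] grip 0.129 j6 0.99
tool shift [-0.  -0.2  1.1] turn z units 5.3
[-0.10902542  0.26229188 -0.08836689]
```

>>> carry_out:
  plan:
    - [0,[0,0,0],[0,0,0.6]]
    - [0,[0,0,0],[0,0,0.6]]
    - [0,[0,0,0],[0,0,0.6]]
    - [0,[0,0,0],[0,0,0.6]]
    - [0,[0,0,0],[0,0,0.6]]
    - [0,[0,0,0],[0,0,0.6]]
    - [0,[0,0,0],[0,0,0.6]]
    - [0,[0,0,0],[0,0,0.6]]
    - [0,[0,0,0],[0,0,0.5]]
    - [0,[0,0,0],[0,0,0]]
    - [0,[0,0,0],[0,0,0]]

```text
time_s: 14.92
eef_pos: [492.6, 42.1, 130.0]
ee_rot: [0.0, 0.998, -0.061, 0.0]
force: [-3.0, -1.2, 4.6]
grip_width: 0.124
```

```bash
python3 - <<'E'
from h import *
from rig import ctrl
s=ctrl.sense();todo(s,[492.5,42.6,129],-97.2);print(s["wrist_torque"])
E
```

```text
t 14.92 pos [492.6  42.1 130. ] yaw_y -97.0 zaxis [ 0.001 -0.001 -1.   ] F [-3.  -1.2  4.6] grip 0.124 j6 1.54
tool shift [-0.1 -0.5  1. ] turn z units 0.03
[-0.39644792  0.39529703 -0.05201039]
```

>>> carry_out:
  plan:
    - [20,[0,0,0],[0,0,0]]
    - [40,[0,0,0],[0,0,0]]
    - [40,[0,0,0],[0,0,0]]
    - [40,[0,0,0],[0,0,0]]
    - [40,[0,0,-15],[0,0,0]]
    - [40,[0,0,-25],[0,0,0]]
    - [40,[0,0,-25],[0,0,0]]
    - [40,[0,0,-25],[0,0,0]]
    - [40,[0,0,0],[0,0,0]]
    - [40,[0,0,0],[0,0,0]]
    - [40,[0,0,0],[0,0,0]]
    - [40,[0,0,0],[0,0,0]]

```text
time_s: 15.92
eef_pos: [491.8, 42.6, 218.1]
ee_rot: [-0.0, 0.998, -0.061, -0.001]
force: [-1.0, 0.1, 0.2]
grip_width: 0.466
```

```bash
python3 - <<'E'
from h import *
from rig import ctrl
s=ctrl.sense();todo(s,[543,35,200],-97.2)
c=ctrl.capture("wrist");cv2.imwrite("pics/w7.png",c["color"])
c=ctrl.capture("side");cv2.imwrite("pics/s7.png",cv2.resize(c["color"][120:260,200:400],None,fx=4,fy=4))
W=cloud(c);H=hsv(c)
b=(H[...,0]>100)&(H[...,0]<125)&(H[...,1]>100)&(W[...,2]>146)&(W[...,2]<165)&(np.hypot(W[...,0]-494,W[...,1]-41)<45)
t=W[b][:,:2].astype(np.float32);print(len(t),cv2.minAreaRect(t),cv2.fitLine(t,cv2.DIST_L2,0,.01,.01).ravel())
E
```

```text
t 15.92 pos [491.8  42.6 218.1] yaw_y -97.0 zaxis [-0.002  0.    -1.   ] F [-1.   0.1  0.2] grip 0.466 j6 1.54
tool shift [51.8  1.3 18. ] turn z units 0.03
66 ((492.5338439941406, 40.31565475463867), (9.750123023986816, 37.28466033935547), 87.69400787353516) [ 9.9304700e-01 -1.1771832e-01  4.9177588e+02  3.8601639e+01]
```

View pics/w7.png

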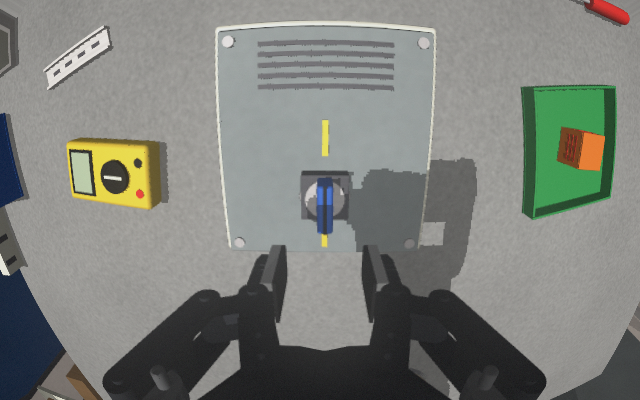

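View pics/s7.png

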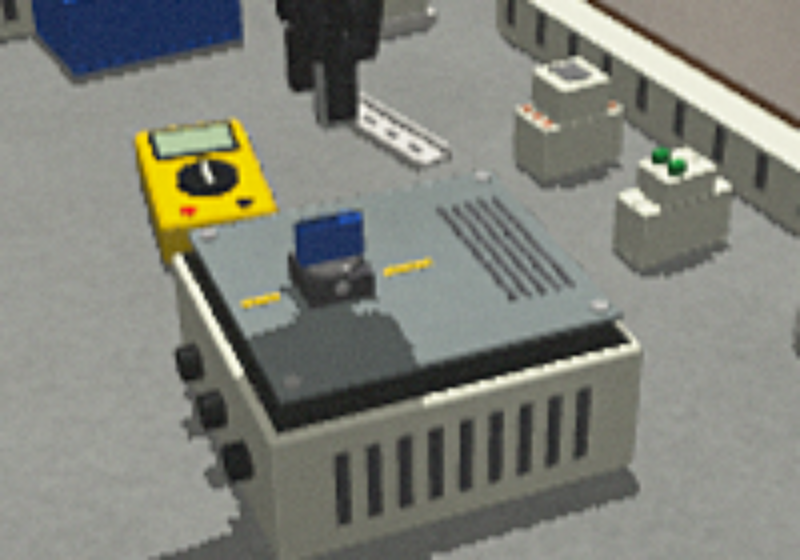

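The slot (325,207 in the wrist view) lines up with both yellow marks; the fit gives -6.8° against the panel's -7.2°. Next I shut the fingers, move over the plate and press.

>>> carry_out:
  plan:
    - [0,[26,0.6,0],[0,0,0]]
    - [0,[26,0.7,0],[0,0,0]]
    - [0,[0,0,0],[0,0,0]]
    - [0,[0,0,0],[0,0,0]]
    - [0,[0,0,0],[0,0,0]]
    - [0,[0,0,0],[0,0,0]]
    - [0,[0,0,20],[0,0,0]]
    - [0,[0,0,20],[0,0,0]]
    - [0,[0,0,20],[0,0,0]]
    - [0,[0,0,20],[0,0,0]]
    - [0,[0,0,15],[0,0,0]]
    - [0,[0,0,5],[0,0,0]]
    - [0,[0,0,0],[0,0,0]]
    - [0,[0,0,0],[0,0,0]]
    - [0,[0,0,0],[0,0,0]]

```text
time_s: 17.27
eef_pos: [544.2, 34.9, 120.5]
ee_rot: [0.0, 0.998, -0.061, 0.001]
force: [0.7, -0.3, -0.2]
grip_width: -0.002
```

>>> carry_out:
  plan:
    - [0,[0,0,2],[0,0,0]]
    - [0,[0,0,2],[0,0,0]]
    - [0,[0,0,2],[0,0,0]]
    - [0,[0,0,2],[0,0,0]]
    - [0,[0,0,2],[0,0,0]]
    - [0,[0,0,0],[0,0,0]]
    - [0,[0,0,0],[0,0,0]]

```text
time_s: 17.85
eef_pos: [543.7, 34.9, 109.2]
ee_rot: [-0.0, 0.998, -0.061, -0.0]
force: [0.2, 0.8, 1.1]
grip_width: 0.003
```

>>> carry_out:
  plan:
    - [0,[0,0,2],[0,0,0]]
    - [0,[0,0,2],[0,0,0]]
    - [0,[0,0,2],[0,0,0]]
    - [0,[0,0,2],[0,0,0]]
    - [0,[0,0,2],[0,0,0]]
    - [0,[0,0,2],[0,0,0]]
    - [0,[0,0,2],[0,0,0]]
    - [0,[0,0,0],[0,0,0]]
    - [0,[0,0,0],[0,0,0]]
    - [0,[0,0,0],[0,0,0]]

```text
time_s: 18.68
eef_pos: [544.0, 34.9, 96.5]
ee_rot: [0.0, 0.998, -0.061, 0.001]
force: [-3.4, 0.6, 11.6]
grip_width: 0.003
```

>>> carry_out:
  plan:
    - [0,[0,0,1],[0,0,0]]
    - [0,[0,0,1],[0,0,0]]
    - [0,[0,0,1],[0,0,0]]
    - [0,[0,0,0],[0,0,0]]
    - [0,[0,0,0],[0,0,0]]

```text
time_s: 19.1
eef_pos: [544.1, 34.9, 94.9]
ee_rot: [0.0, 0.998, -0.061, 0.001]
force: [-10.2, 0.3, 25.5]
grip_width: -0.002
```

>>> carry_out:
  plan:
    - [0,[0,0,1],[0,0,0]]
    - [0,[0,0,1],[0,0,0]]
    - [0,[0,0,0],[0,0,0]]
    - [0,[0,0,0],[0,0,0]]

```text
time_s: 19.43
eef_pos: [544.1, 34.9, 94.8]
ee_rot: [0.0, 0.998, -0.061, 0.001]
force: [-18.2, 1.3, 42.7]
grip_width: -0.001
```

It's bottomed out: force rose from 25.5 to 42.7 N with no further travel. I'm easing off slightly.

>>> carry_out:
  plan:
    - [0,[0,0,-1.2],[0,0,0]]
    - [0,[0,0,0],[0,0,0]]
    - [0,[0,0,0],[0,0,0]]
    - [0,[0,0,0],[0,0,0]]
    - [0,[0,0,0],[0,0,0]]
    - [0,[0,0,0],[0,0,0]]
    - [0,[0,0,0],[0,0,0]]
    - [0,[0,0,0],[0,0,0]]
    - [0,[0,0,0],[0,0,0]]
    - [0,[0,0,0],[0,0,0]]
    - [0,[0,0,0],[0,0,0]]
    - [0,[0,0,0],[0,0,0]]
    - [0,[0,0,0],[0,0,0]]
    - [0,[0,0,0],[0,0,0]]
    - [0,[0,0,0],[0,0,0]]
    - [0,[0,0,0],[0,0,0]]
    - [0,[0,0,0],[0,0,0]]
    - [0,[0,0,0],[0,0,0]]

```text
time_s: 20.93
eef_pos: [544.1, 34.9, 94.9]
ee_rot: [0.0, 0.998, -0.061, 0.001]
force: [-14.0, 0.7, 32.3]
grip_width: 0.002
```

```bash
python3 - <<'E'
from h import *
from rig import ctrl
s=ctrl.sense();todo(s,[543,35,95],-97.2)
c=ctrl.capture("side");cv2.imwrite("pics/s8.png",c["color"][60:400,160:600])
W=cloud(c);H=hsv(c)
b=(H[...,0]>100)&(H[...,0]<125)&(H[...,1]>100)&(W[...,2]>132)&(W[...,2]<165)&(np.hypot(W[...,0]-494,W[...,1]-41)<45)
t=W[b];print(len(t),np.percentile(t[:,2],98))
t=t[t[:,2]>134.5];l=cv2.fitLine(t[:,:2].astype(np.float32),cv2.DIST_L2,0,.01,.01).ravel();print(len(t),"slot yaw",np.degrees(np.arctan2(l[1],l[0])))
p=(H[...,1]<60)&(W[...,0]>510)&(W[...,0]<600)&(W[...,1]>-45)&(W[...,1]<0)&(W[...,2]>70);print("panel z",np.median(W[p][:,2]))
E
```

```text
t 20.93 pos [544.1  34.9  94.9] yaw_y -97.0 zaxis [ 0.002 -0.001 -1.   ] F [-14.    0.7  32.3] grip 0.002 j6 1.54
tool shift [-1.1  0.  -0.1] turn z units 0.04
80 141.5214180748589
60 slot yaw -11.444263
panel z 215.32935136715156
```

View pics/s8.png

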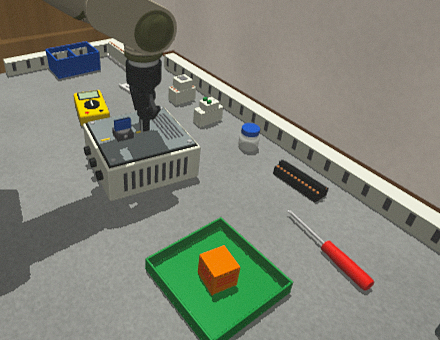

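```bash
python3 - <<'E'
from h import *
from rig import ctrl
for n in("side","scene"):
  c=ctrl.capture(n);W=cloud(c);H=hsv(c)
  b=(H[...,0]>100)&(H[...,0]<125)&(H[...,1]>100)&(W[...,2]>115)&(W[...,2]<165)&(np.hypot(W[...,0]-494,W[...,1]-41)<45)
  for zt in (115,134,136,138):
    t=W[b];t=t[t[:,2]>zt]
    if len(t)<8: continue
    l=cv2.fitLine(t[:,:2].astype(np.float32),cv2.DIST_L2,0,.01,.01).ravel();print(n,zt,len(t),"slot yaw",np.degrees(np.arctan2(l[1],l[0])).round(1))
  p=(H[...,1]<60)&(W[...,0]>540)&(W[...,0]<610)&(W[...,1]>-45)&(W[...,1]<90)&(W[...,2]>70)&(W[...,2]<112);print("panel z",np.median(W[p][:,2]),p.sum())
  if n=="side": a=c["color"][150:240,230:370]
  else: a=c["color"][130:230,280:410]
  cv2.imwrite(f"pics/z9{n}.png",cv2.resize(a,None,fx=5.7,fy=5.7,interpolation=2))
E
```

```text
side 115 176 slot yaw -9.2
side 134 62 slot yaw -7.4
side 136 52 slot yaw -7.6
side 138 39 slot yaw -7.3
panel z 96.79696282889364 769
panel z 93.11430261953097 966
```

View pics/z9side.png

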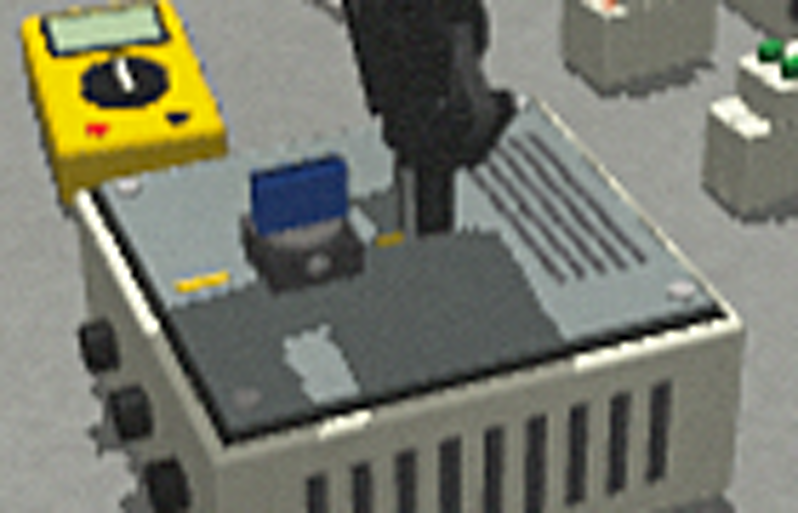

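View pics/z9scene.png

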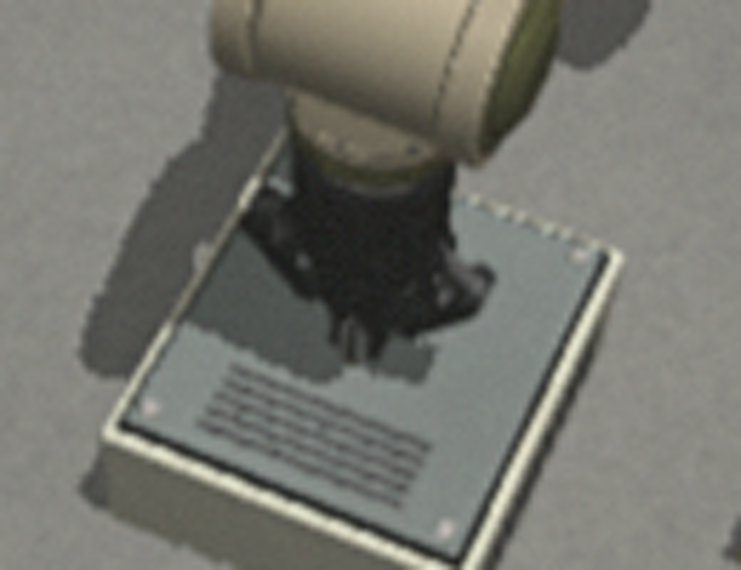

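The panel is down 12 mm (108.6→96.8 in the side view, 105.1→93.1 in the scene view). The wing (crop 300,190) is in line with the marks at -7.4°, the meter is where it was, and the push holds at about 32 N. Handing in.

```bash
python3 -c "
from rig import ctrl
print(ctrl.finish_job());s=ctrl.sense();print(s['time_s'],s['eef_pos'],s['force'])"
```

```text
the job is handed in; nothing more can be done
None
the job is handed in; nothing more can be done
```

I handed the job in at about 21 s of the 61 s allowed. All three steps looked met in my last checks, but the hand-in gave no verdict.

- **Cap:** I pulled it straight up off the fastener and let it go upright near the middle of the tray.
- **Fastener:** I gripped the wing and turned it about 56° clockwise. The slot read -6.8° before pressing and about -7.4° after, against -7.2° for the marks. One noisy fit while pressing gave -11.4° and another -9.2°, both still within the 10° limit. Fits on a new image with only the wing's top gave -7.3° to -7.6°.
- **Panel:** I pressed it down with the shut fingers. Both cameras show it 12 mm lower, and the force rose with no further travel, so it is home. It was held at about 32 N down, with about 14 N sideways. The force briefly reached 43 N before I eased off. It was applied with the fingertips, so I do not expect it to count against the 40 N limit on the arm and gripper body.
- **Bystanders:** The meter, screwdriver and rail looked unmoved in the pictures, and nothing came near them. I did not re-measure their positions.

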